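Slide the tray board out to the open furnace and hold it

ROBOT

A 6-joint arm with a two-finger parallel gripper is mounted at the origin on the work surface. World frame = base frame: x ahead of the robot, y to its left, z up, the work surface at z = 0. Lengths are in m, angles in rad, forces in N, time in s.
With the tool pointing down it reaches from about 0.375 to 0.9 m from the base axis. Payload 3.1 kg.
Tool frame: the origin (TCP) lies at the very end of the fingers, on their centre line; the grasp point (between the pads) lies 19 mm behind it; z points along the fingers, y is the line along which they close (so a half turn about z gives the same grasp; the last joint's range is limited). The gripper opens to 85 mm and grips with 20 to 120 N. Pads are 22 mm wide; open, the fingers measure 114 mm over their backs; the gripper's body (76 mm by 85 mm) begins 54 mm behind the grasp point. The pads swing forward as they close: fully open they stand 13 mm farther back than shut.
Start: joints at [-1.419, 0.527, 1.433, -0, 1.181, -0.178], TCP at [0.202, -0.591, 0.206] pointing down, gripper open.
Joint ranges: [-3.08, 3.08], [-0.75, 2.2], [0.22, 2.44], [-1.43, 4.57], [0, 2.65], [-2.85, 2.85]. Speed limits (rad/s): [2.79, 2.79, 3.14, 3.14, 3.14, 3.14].

INTERFACE

Orientations are given as a unit quaternion [x, y, z, w].
In Python, from station import manip gives the robot as it stands.
- The arm moves only by the shell command python3 -m handwheel 'ROWS' [FORCE]. ROWS is JSON, a list of rows, each a list of 7 numbers: the shift along the world's x, y, z in mm, then the turn, a rotation vector about the world's x, y, z in degrees, then the opening, from 0 (shut) to 1 (fully open). A call has exactly 10 rows; each row shifts and turns the commanded pose from where the row before left it; what a row does not reach is not made up. A row lasts 1/8 s, in which the tool goes at most 62.5 mm and 10.7 degrees, less where a joint would pass 70% of its speed; a pose out of reach is approached as far as the arm can. A call is refused whole if a number of a shift passes 62.5 or a number of a turn 10.7, either way. A call with a gripper value outside its range is refused whole. The fingers move at their own pace and stop on an object; FORCE is the grip in N (left out, the last holds). Time passes only in rows, so rows that do not move let the fingers close, or fill a call up. It gives the time, the measured TCP pose, the force, the opening and the grip force at its end, in the units of the state.
- manip.sense(): the state, without advancing time (a new reading comes with each control period).
- manip.snapshot(name): name is "side" or "top" or "wrist"; returns the picture (400x640x3 uint8, red, green, blue); there is no depth.
- manip.get_calibration(name): a dict with "K" (3x3 intrinsics, pixels), "rvec" (rotation vector, rad) and "tvec" (3), from world to camera coordinates, as OpenCV has them. Camera axes: x right, y down, z forward; pixel columns grow to the right and rows downward; lengths in m; the calibration is good to about 2 mm. A picture is of the moment at which its call begins: read the wrist's pose just before it. get_calibration takes no time and is no camera call; for the wrist camera it gives the pose at the moment of the call.
- manip.sign_off(): hands the job in; it is judged then, once.
The state is a dict: "t": time; "q": joint angles; "qd": joint speeds; "tau": joint torques, N m; "tcp_pos": TCP position; "tool_rot": TCP orientation; "force": force on the tool from outside, world axes, zero at the start; "ft_torque": the same for the moment, N m; "finger_gap": opening from 0.0 (shut) to 1.0 (fully open); "gripper_force": force on a finger pad.
Only numpy, scipy, OpenCV 4.12 (cv2) and the standard library are available. Lean on these libraries where they do the work, as an engineer would, in place of code of your own. Each camera call takes 0.05 s, during which the arm holds its last target. There are 200 camera calls.

TASK

One of the two furnaces stands open: take the tray board on the riser by the handle at the end away from that furnace, and slide the board straight out along the riser towards the open furnace, without lifting or tipping it or disturbing the firing tray riding on it, until the scribed line nearer your hand is over the riser's edge on the open furnace's side. The board would now tip, so finish while still holding it level by that rear handle; do not bump the furnaces or shift anything else on the bench.

Things in the scene. Friction and masses are not known exactly. Their poses are not given: they have to be found in the camera images.
- riser: white bench riser (small fixed table-top shelf), 240 (x) x 240 (y) x 120 mm high; does not move. Origin: centre of its underside. Its y axis runs along the sliding direction, towards its left edge; x points away from the robot (up to 0.2 rad of yaw)
- edge_left (a point): middle of the riser's left (+y) top edge, 120 mm above the bench, axes as the riser's
- edge_right (a point): middle of the riser's right (-y) top edge, 120 mm above the bench, axes as the riser's
- board: loose plywood tray board flat on the riser, 120 (x) x 400 (y) x 12 mm thick, 0.35 to 0.6 kg. Origin: centre of its underside. An upright wooden cleat across each end is its handle. Two dark scribed lines cross its top, 60 mm either side of its middle; with the rear line at the riser's edge over half the board hangs out and it tips if let go
- handle_left (a point): on the left (+y) cleat handle (85 long in x, 16 thick in y, rising 38 mm above the board, centred 170 mm from the board's middle): its middle, 24 mm above the board's top face (14 mm below the cleat's top), a good height to pinch it across its 16 mm thickness; axes as the board's
- handle_right (a point): the same on the right (-y) cleat
- line_left (a point): middle of the left (+y) scribed line on the board's top face; axes as the board's
- line_right (a point): middle of the right (-y) scribed line on the board's top face; axes as the board's
- firing_tray: round honeycomb firing tray, 72 dia x 10 mm, with four crowns on pins up to 26 mm high, standing loose on the middle of the board, about 0.1 kg. Origin: centre of its underside
- open_furnace: the furnace that stands open, its round cream head tipped up on the rear hinge so that the white firing table under it is bare; left or right of the riser. A porcelain furnace, 420 (x) x 330 (y) x 330 mm high when shut, fixed. Origin: on the bench under the middle of its control panel, its front (-x) face; its grey cooling plate is at 165 mm height
- shut_furnace: the identical furnace on the other side of the riser, its head down; same origin
- jar_a: small screw-lid glass powder jar, 38 dia x 42 mm high, standing on the riser's strip behind the board (+x side); bystander. Origin: centre of its underside
- jar_b: a second such powder jar, 38 dia x 42 mm high, on the same strip; bystander. Origin: centre of its underside
- liquid_bottle: small bottle of modelling liquid, 44 dia x 85 mm high, on the bench to one side of the riser; lower than the riser's top, so the board passes over it; bystander. Origin: centre of its underside
- plaster_model: plaster dental model, about 68 x 66 x 28 mm high, on the bench on the other side of the riser; bystander. Origin: centre of its underside
- brush_pot: white pot, 72 dia x 85 mm, with brushes standing in it up to 195 mm high, on the bench beyond the riser; bystander. Origin: centre of its underside
- spatula_pot: dark brown pot of the same size with a few spatulas in it up to 195 mm high, on the bench beyond the riser; bystander. Origin: centre of its underside
- mixing_slab: flat ceramic mixing slab 90 x 140 x 12 mm on the bench near the robot; bystander. Origin: centre of its underside
- tongs: steel firing tongs, 240 mm long and about 12 mm high, lying on the bench near the robot; bystander. Origin: centre of its underside
Not all that is in view belongs to the job. What is shaped like the firing_tray but brown or purple is not meant.

How it is judged:
At the end, for the whole second after the job is handed in: Rear scribed line within 8 mm of the riser edge on the open furnace's side; board on the riser, still, level (0.05 rad), straight (0.09 rad), within 25 mm of its lane; fingers hold it (over 1 N) at its rear end, 90 mm or more behind its middle; tray level on it, within 30 mm of its middle (((y of open_furnace in the frame of riser above 0.2 m and y of line_right in the frame of edge_left between -0.008 and 0.008 m and y of the grasp point in the frame of board below -0.09 m) or (y of open_furnace in the frame of riser below -0.2 m and y of line_left in the frame of edge_right between -0.008 and 0.008 m and y of the grasp point in the frame of board above 0.09 m)) and x of board in the frame of riser between -0.085 and -0.015 m and angle between the y axis of board and the y axis of riser, either way round below 0.09 rad and angle between board's own z axis and vertical below 0.05 rad and z of board in the frame of riser between 0.11 and 0.13 m and contact force between the fingers and board above 1 N and linear speed of board below 0.02 m/s and contact force between riser and board above 0.3 N and horizontal distance between firing_tray and board below 0.03 m and angle between firing_tray's own z axis and vertical below 0.08 rad and z of firing_tray in the frame of board above 0.008 m); the arm keeps its last pose, push and grip.
It fails at once if the board is lifted off the riser (more than 20 mm) (z of board in the frame of riser above 0.14 m).
It fails at once if the board tips (more than 0.14 rad, 8 degrees) (angle between board's own z axis and vertical above 0.14 rad).
It fails at once if a furnace is bumped by the board or the robot (more than 2 N) (contact force between any of the arm, the fingers, board and open_furnace above 2 N or contact force between any of the arm, the fingers, board and shut_furnace above 2 N).
It fails at once if something else on the bench or riser is shifted by more than 20 mm (distance of any of jar_a, jar_b, liquid_bottle, plaster_model, brush_pot, spatula_pot, mixing_slab, tongs from where it was at the start of the episode above 0.02 m).
It also fails if it takes over 38 s, if anything falls off the work surface, if the arm or the gripper's body presses on something with over 40 N, if the wrist force passes 120 N, or if a joint passes its speed limit or range.

## Working session

There is one attempt and no reset: what is moved stays moved. The work goes in short steps, Python scripts to look and compute and a shell command to move; the robot and the scene stay as the last step left them, time stands still between calls to the robot, and variables do not carry over. Pictures are saved under pics/ and viewed, at most 10 in all, crops included, and the job is handed in when it is done.

```bash
mkdir -p pics; cat > h.py <<'E'
import numpy as np, cv2
from station import manip
def cal(n):
    c=manip.get_calibration(n); R=cv2.Rodrigues(np.array(c["rvec"],float))[0]
    return np.array(c["K"],float),R,np.array(c["tvec"],float).ravel()
def back(n,uv,z,c=None):
    K,R,t=c or cal(n); d=R.T@np.linalg.inv(K)@np.array([uv[0],uv[1],1.]); o=-R.T@t
    return o+d*(z-o[2])/d[2]
def proj(n,p,c=None):
    K,R,t=c or cal(n); q=K@(R@np.array(p,float)+t); return q[:2]/q[2]
def save(n,f): cv2.imwrite(f"pics/{f}.png",manip.snapshot(n)[:,:,::-1])
E
python3 - <<'E'
from h import *
save("top","top1");save("side","side1")
s=manip.sense();print(s["t"],s["tcp_pos"],s["tool_rot"],s["finger_gap"])
E
```

```text
0.1 [ 0.20233166 -0.59060003  0.20544038] [ 9.86432349e-01  1.64165295e-01  5.95195189e-06 -9.88058353e-04] 1.0009406520835078
```

View pics/top1.png

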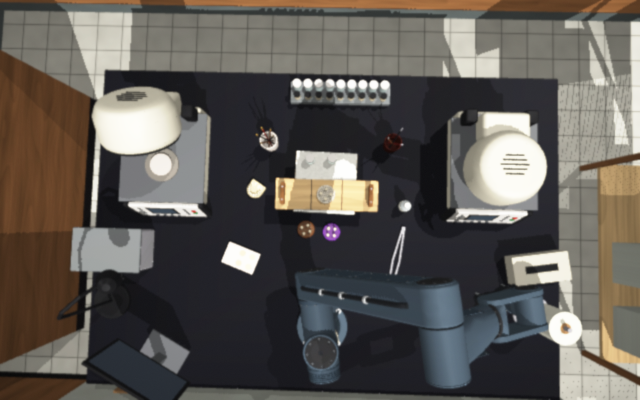

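View pics/side1.png

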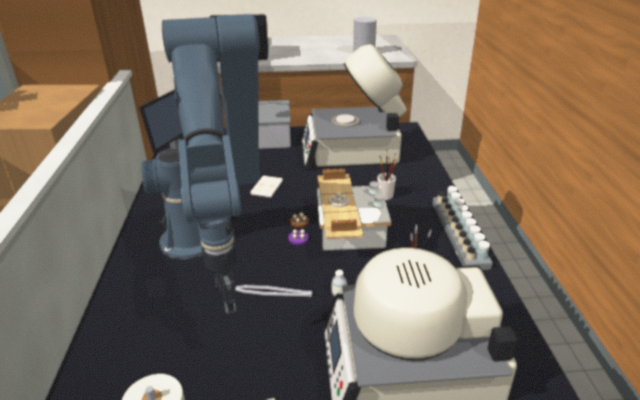

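The top view shows the open furnace on the left (head tipped up, about (140,120)), with white firing table bare at (161,165). The shut one is at (500,165). The board spans (275–378, 195), so the rear handle is the right cleat at about (371,194). The brown (306,229) and purple (331,232) trays on the bench are decoys. The tray meant is at (324,194) on the board.

```bash
python3 - <<'E'
import cv2
im=cv2.imread("pics/top1.png")[140:240,260:393+10]
cv2.imwrite("pics/crop1.png",cv2.resize(im,None,fx=5.5,fy=5.5,interpolation=cv2.INTER_CUBIC))
E
```

```text
(no output)
```

View pics/crop1.png

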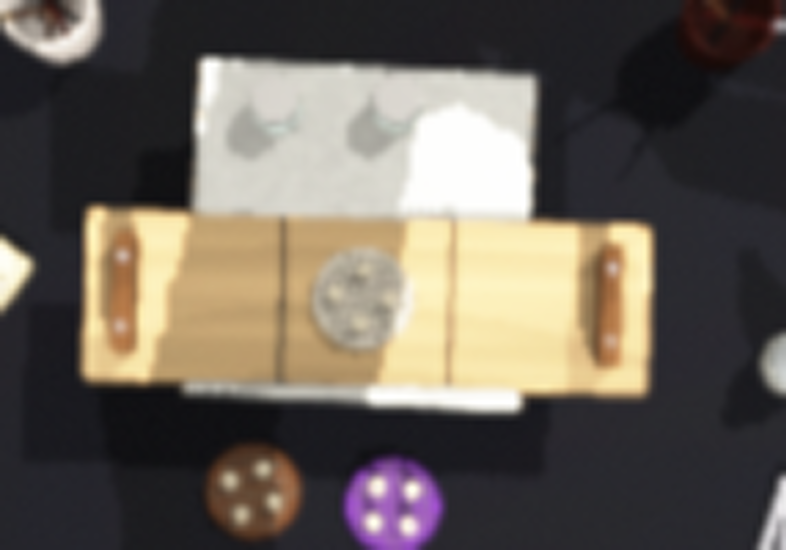

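The crop confirms the light honeycomb tray at crop (361,298) on the board, with brown and purple ones on the bench. The right handle runs from (612,243) to (608,366), the right line from (453,215) to (448,385), and the riser's left edge from (200,57) to (182,393).

```bash
cat > m1.py <<'E'
from h import *
c=cal("top")
def P(x,y,z): return back("top",((x+.5)/5.5-.5+260,(y+.5)/5.5-.5+140),z,c)
r=[P(*p,.12) for p in[(200,57),(537,73),(522,412),(182,393)]]
b=[P(*p,.132) for p in[(86,207),(653,224),(648,397),(82,382)]]
h=[P(*p,.170) for p in[(611,243),(607,366)]]
l=[P(*p,.132) for p in[(453,215),(448,385)]]
np.set_printoptions(precision=4,suppress=True)
for n,q in(("riser",r),("board",b),("handle",h),("lineR",l)): print(n,np.mean(q,0)); print(np.array(q)[:,:2].tolist())
def yaw(q): d=(q[0]-q[1])+(q[3]-q[2]); return np.degrees(np.arctan2(-d[0],d[1])) # y axis yaw
print("yaw",yaw(r),yaw(b))
for n,uv,z in(("bottle",(404,206),.085),("model",(256,189),.03),("spat",(393,142),.085),("shutfurn corner",(447,221),.165),("shut panel",(446,205),.165),("open",(206,215),.1),("openplate",(207,205),.165)): print(n,back("top",uv,z,c))
E
python3 m1.py
```

```text
riser [0.5882 0.0015 0.12  ]
[[0.7126599274109553, 0.12042733622551026], [0.7070250544251648, -0.12266106150747165], [0.4629993919168282, -0.11743929231541247], [0.46993412944953916, 0.1257503773225716]]
board [ 0.5377 -0.0046  0.132 ]
[[0.6005123795214348, 0.1975199444281498], [0.5987886945948475, -0.20652060163506752], [0.47580496149525153, -0.2053733501444944], [0.47552515221344066, 0.1960938459473279]]
handle [ 0.5381 -0.1725  0.17  ]
[[0.5807461397140852, -0.1729691092793793], [0.4953882556096654, -0.17195743936381408]]
lineR [ 0.541  -0.0641  0.132 ]
[[0.6015418495341236, -0.06439521361279227], [0.4804528176589573, -0.06383094036828331]]
yaw -1.4806863561441257 -0.10270278937688516
bottle [ 0.5031 -0.3171  0.085 ]
model [0.56   0.2901 0.03  ]
spat [ 0.7611 -0.2687  0.085 ]
shutfurn corner [ 0.4471 -0.4651  0.165 ]
shut panel [ 0.5077 -0.4608  0.165 ]
open [0.4452 0.4739 0.1   ]
openplate [0.4831 0.4518 0.165 ]
```

```bash
python3 -m handwheel '[[10,29,5,0,0,-2,1],[10,29,5,0,0,-2,1],[10,29,5,0,0,-2,1],[10,29,5,0,0,-2,1],[10,29,5,0,0,-2,1],[10,29,5,0,0,-2,1],[10,29,5,0,0,-2,1],[10,29,5,0,0,-2,1],[10,29,5,0,0,-2,1],[10,29,5,0,0,-1.6,1]]' 30
python3 -m handwheel '[[23.5,13,0,0,0,0,1],[23.5,13,0,0,0,0,1],[23.5,13,0,0,0,0,1],[23.5,13,0,0,0,0,1],[23.5,13,0,0,0,0,1],[23.5,13,0,0,0,0,0.7],[23.5,13,0,0,0,0,0.7],[23.5,13,0,0,0,0,0.7],[23.5,13,0,0,0,0,0.7],[23.5,13,0,0,0,0,0.7]]'
python3 - <<'E'
from h import *
s=manip.sense();print(s["t"],s["q"],s["tcp_pos"],s["tool_rot"])
c=cal("wrist"); np.savez("w1.npz",K=c[0],R=c[1],t=c[2]); save("wrist","w1")
E
```

```text
t: 1.35
tcp_pos: [0.3025, -0.3, 0.2562]
tool_rot: [1.0, -0.007, -0.0, -0.0]
force: [-0.7, -0.9, 0.4]
finger_gap: 1.0
gripper_force: 0.0
t: 2.6
tcp_pos: [0.5378, -0.1706, 0.2558]
tool_rot: [1.0, -0.006, -0.001, -0.0]
force: [0.6, -0.1, 0.4]
finger_gap: 0.701
gripper_force: 0.0
2.6 [-5.05158047e-01  3.90687408e-01  1.52670736e+00 -7.56106930e-05
  1.22530624e+00  1.07790959e+00] [ 0.53782444 -0.17061031  0.25581735] [ 9.99981101e-01 -6.12279078e-03 -5.03616094e-04 -2.33984087e-04]
```

View pics/w1.png

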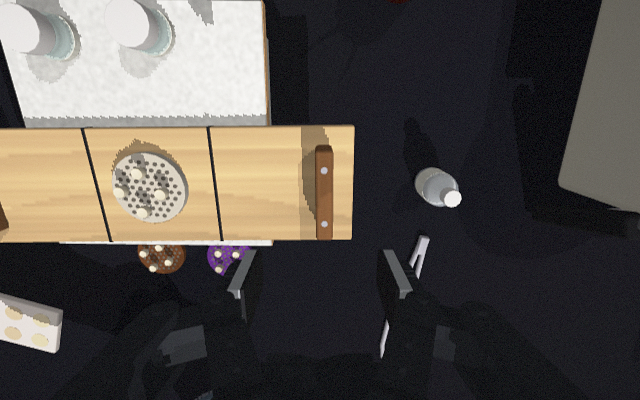

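The wrist view shows the right handle's top from (324,147) to (325,239), the right line from (208,127) to (221,240), and the board's right end at (353,126)–(351,239). The fingers are clear.

```bash
python3 - <<'E'
from h import *
d=np.load("w1.npz");c=(d["K"],d["R"],d["t"])
for n,uv,z in(("hT",(324,147),.17),("hB",(324.5,239),.17),("l1",(208,127),.132),("l2",(221,240),.132),("e1",(353,126),.132),("e2",(351,239),.132),("riserR",(266,0),.12),("riserR2",(269,122),.12)): print(n,back("",uv,z,c).round(4))
E
```

```text
hT [ 0.5835 -0.1749  0.17  ]
hB [ 0.498  -0.1747  0.17  ]
l1 [ 0.5984 -0.0651  0.132 ]
l2 [ 0.4799 -0.0636  0.132 ]
e1 [ 0.5976 -0.203   0.132 ]
e2 [ 0.4793 -0.2036  0.132 ]
riserR [ 0.705  -0.1257  0.12  ]
riserR2 [ 0.6015 -0.1215  0.12  ]
```

```bash
python3 -m handwheel '[[2,-3.5,-16,0,0,0.5,0.7],[0,0,-16,0,0,0,0.7],[0,0,-16,0,0,0,0.7],[0,0,-16,0,0,0,0.7],[0,0,-16,0,0,0,0.7],[0,0,-13,0,0,0,0.7],[0,0,-12,0,0,0,0.7],[0,0,-8,0,0,0,0.7],[0,0,-3,0,0,0,0.7],[0,0,0,0,0,0,0.7]]'
python3 -m handwheel '[[0,0,0,0,0,0,0.5],[0,0,0,0,0,0,0.4],[0,0,0,0,0,0,0.32],[0,0,0,0,0,0,0.27],[0,0,0,0,0,0,0.22],[0,0,0,0,0,0,0.18],[0,0,0,0,0,0,0.1],[0,0,0,0,0,0,0],[0,0,0,0,0,0,0],[0,0,0,0,0,0,0]]' 35
```

```text
t: 3.9
tcp_pos: [0.5396, -0.1748, 0.1404]
tool_rot: [1.0, -0.002, 0.0, 0.0]
force: [-0.4, 0.4, 1.2]
finger_gap: 0.697
gripper_force: 0.0
t: 5.15
tcp_pos: [0.5395, -0.1745, 0.1405]
tool_rot: [1.0, -0.002, 0.0, -0.0]
force: [-1.1, 2.7, 3.6]
finger_gap: 0.169
gripper_force: 34.7
```

```bash
python3 -m handwheel '[[0,0,0,0,0,0,0],[0,2,0,0,0,0,0],[0,4,0,0,0,0,0],[0.2,6,0,0,0,0,0],[0.2,8,0,0,0,0,0],[0.2,8,0,0,0,0,0],[0.2,8,0,0,0,0,0],[0.2,8,0,0,0,0,0],[0.2,8,0,0,0,0,0],[0.2,8,0,0,0,0,0]]' 60
python3 -m handwheel '[[0.2,8,0,0,0,0,0],[0.2,8,0,0,0,0,0],[0.2,8,0,0,0,0,0],[0.2,8,0,0,0,0,0],[0.2,8,0,0,0,0,0],[0.2,8,0,0,0,0,0],[0.2,8,0,0,0,0,0],[0.1,6,0,0,0,0,0],[0.1,4,0,0,0,0,0],[0,2,0,0,0,0,0]]'
python3 - <<'E'
from h import *
s=manip.sense();print(s["t"],s["tcp_pos"])
c=cal("wrist"); np.savez("w2.npz",K=c[0],R=c[1],t=c[2]); save("wrist","w2")
E
```

```text
t: 6.4
tcp_pos: [0.5423, -0.1177, 0.1406]
tool_rot: [1.0, -0.001, 0.002, 0.003]
force: [-0.5, -5.6, 2.4]
finger_gap: 0.155
gripper_force: 59.4
t: 7.65
tcp_pos: [0.5439, -0.0496, 0.1406]
tool_rot: [1.0, -0.001, 0.002, 0.003]
force: [-0.1, -7.2, 1.7]
finger_gap: 0.156
gripper_force: 59.5
7.65 [ 0.54392543 -0.04955226  0.14063742]
```

View pics/w2.png

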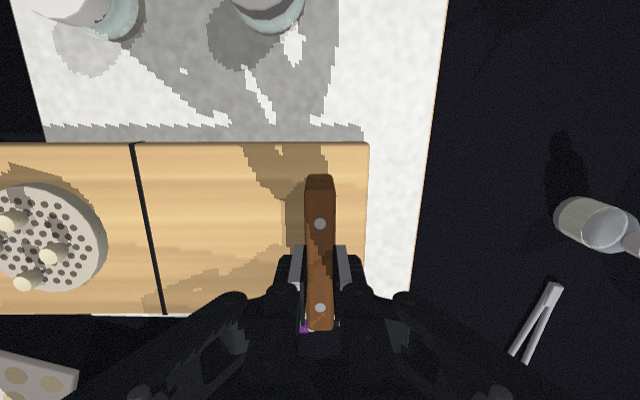

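The wrist view shows the board held, with the tray undisturbed. The right line runs (133,143)–(164,314), the riser's left edge (13,0)–(44,140), and its right edge (447,0)–(410,295).

```bash
python3 - <<'E'
from h import *
d=np.load("w2.npz");c=(d["K"],d["R"],d["t"])
g=lambda uv,z: back("",uv,z,c)
l1,l2=g((133,143),.132),g((164,314),.132);e1,e2=g((13,0),.12),g((44,140),.12);r1,r2=g((447,0),.12),g((410,295),.12)
print(l1,l2,e1,e2,r1,r2)
for a,b,n in((e1,e2,"left"),(r1,r2,"right")):
    k=(a[1]-b[1])/(a[0]-b[0]); print(n,"slope",k,"y at x=.543",b[1]+k*(.543-b[0]))
print("line y",(l1+l2)[1]/2)
E
```

```text
[0.60339606 0.0591747  0.132     ] [0.48337567 0.06092184 0.132     ] [0.67878815 0.11627155 0.12      ] [0.60392431 0.12123432 0.12      ] [ 0.67851016 -0.11950804  0.12      ] [ 0.48950041 -0.11677459  0.12      ]
left slope -0.06629065609783587 y at x=.543 0.12527303348254878
right slope -0.014461943969626124 y at x=.543 -0.1175482975292489
line y 0.06004827059496337
```

```bash
python3 -m handwheel '[[0,2,0,0,0,0,0],[0.1,4,0,0,0,0,0],[0.2,6,0,0,0,0,0],[0.2,8,0,0,0,0,0],[0.2,8,0,0,0,0,0],[0.2,8,0,0,0,0,0],[0.2,8,0,0,0,0,0],[0.1,6,0,0,0,0,0],[0.1,4,0,0,0,0,0],[0,2,0,0,0,0,0]]'
python3 -m handwheel '[[0,0,0,0,0,0,0],[0,0,0,0,0,0,0],[0,0,0,0,0,0,0],[0,0,0,0,0,0,0],[0,0,0,0,0,0,0],[0,0,0,0,0,0,0],[0,0,0,0,0,0,0],[0,0,0,0,0,0,0],[0,0,0,0,0,0,0],[0,0,0,0,0,0,0]]'
python3 - <<'E'
from h import *
s=manip.sense();print(s["t"],s["tcp_pos"])
c=cal("wrist"); np.savez("w3.npz",K=c[0],R=c[1],t=c[2]); w=manip.snapshot("wrist")[:,:,::-1]
t=manip.snapshot("top")[140:240,240:374,::-1]
cv2.imwrite("pics/w3.png",w); cv2.imwrite("pics/t3.png",cv2.resize(np.ascontiguousarray(t),None,fx=5.5,fy=5.5,interpolation=cv2.INTER_CUBIC))
E
```

```text
t: 8.95
tcp_pos: [0.5463, 0.0052, 0.1416]
tool_rot: [1.0, -0.001, 0.003, 0.004]
force: [-0.3, -10.6, 7.7]
finger_gap: 0.157
gripper_force: 60.1
t: 10.2
tcp_pos: [0.5462, 0.0054, 0.1416]
tool_rot: [1.0, -0.001, 0.003, 0.003]
force: [-0.5, -8.4, 6.7]
finger_gap: 0.153
gripper_force: 60.1
10.2 [0.54624724 0.00542225 0.14159123]
```

View pics/w3.png

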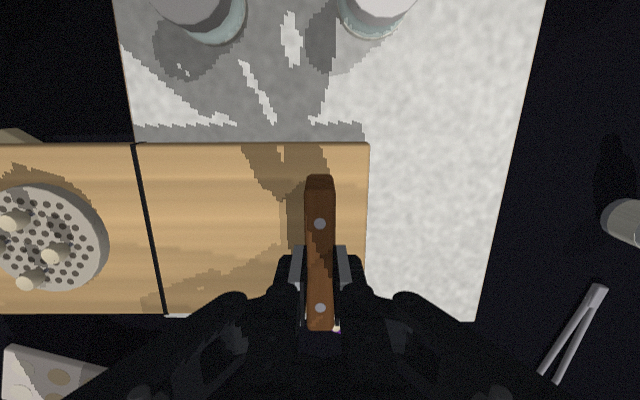

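View pics/t3.png

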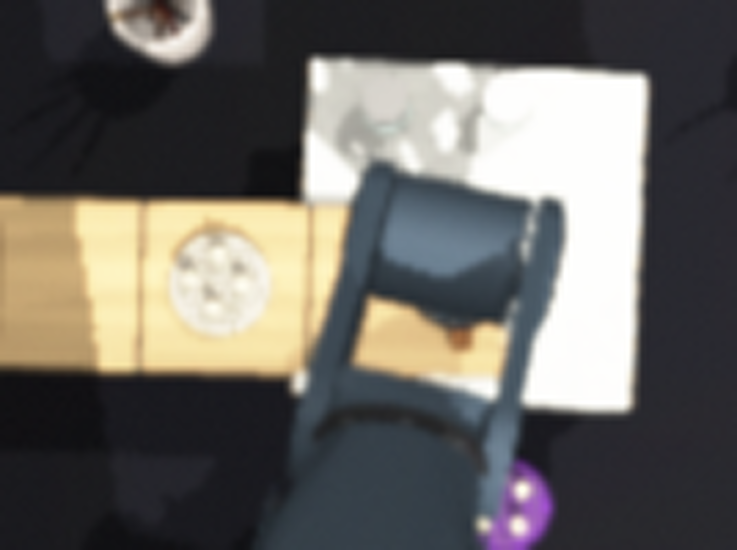

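The board is level and the tray is still centred. In the wrist view the line runs (133,144)–(164,314) and the riser's left edge (113,0)–(134,141). In the top crop the line runs (310,203)–(307,376) and the riser's left edge (310,57)–(303,200), with its front corner at (292,390).

```bash
python3 - <<'E'
from h import *
d=np.load("w3.npz");c=(d["K"],d["R"],d["t"])
def rep(g,l,e,r):
    l=[g(p,.132) for p in l]; L=(l[0]+l[1])/2
    for n,q in(("left",e),("right",r)):
        a,b=g(q[0],.12),g(q[1],.12); k=(a[1]-b[1])/(a[0]-b[0]); y=b[1]+k*(L[0]-b[0]); print(n,k,"y",y,"gap",y-L[1])
    print(l)
rep(lambda uv,z: back("",uv,z,c),[(133,144),(164,314)],[(113,0),(134,141)],[(546,0),(475,321)])
ct=cal("top")
rep(lambda p,z: back("",((p[0]+.5)/5.5-.5+240,(p[1]+.5)/5.5-.5+140),z,ct),[(310,203),(307,376)],[(310,57),(292,390)],[(648,73),(632,412)])
E
```

```text
left -0.04392957553198156 y 0.12381690302850862 gap 0.008285398397330695
right -0.023004191917392523 y -0.1165228398935047 gap -0.23205434452468263
[array([0.60500582, 0.11482421, 0.132     ]), array([0.48517605, 0.1162388 , 0.132     ])]
left -0.022408479217004073 y 0.12421251347276914 gap 0.008937155565638039
right -0.024340465541726367 y -0.11940462303651282 gap -0.23467998094364392
[array([0.60547943, 0.11613566, 0.132     ]), array([0.48200606, 0.11441505, 0.132     ])]
```

```bash
python3 -m handwheel '[[0,1,0,0,0,0,0],[0,1.5,-0.2,0,0,0,0],[0.1,2,-0.2,0,0,0,0],[0.1,1.5,-0.2,0,0,0,0],[0,1,0,0,0,0,0],[0,0.8,0,0,0,0,0],[0,0,0,0,0,0,0],[0,0,0,0,0,0,0],[0,0,0,0,0,0,0],[0,0,0,0,0,0,0]]'
python3 - <<'E'
from h import *
c=cal("wrist"); np.savez("w4.npz",K=c[0],R=c[1],t=c[2]); w=manip.snapshot("wrist")[:,:,::-1]
cv2.imwrite("pics/w4.png",w)
save("side","s4")
E
```

```text
t: 11.55
tcp_pos: [0.5468, 0.0124, 0.1414]
tool_rot: [1.0, -0.001, 0.003, 0.004]
force: [-0.8, -10.5, 8.7]
finger_gap: 0.154
gripper_force: 60.3
```

View pics/w4.png

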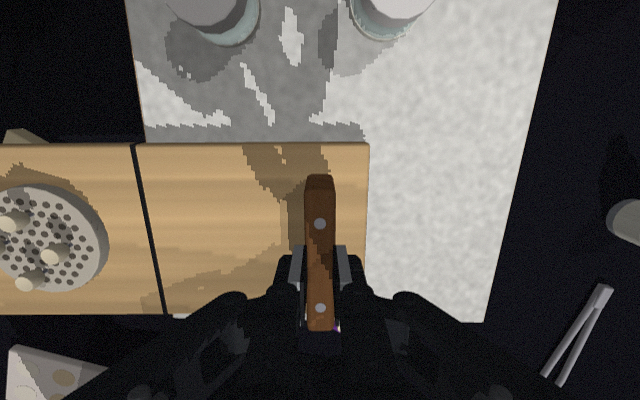

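View pics/s4.png

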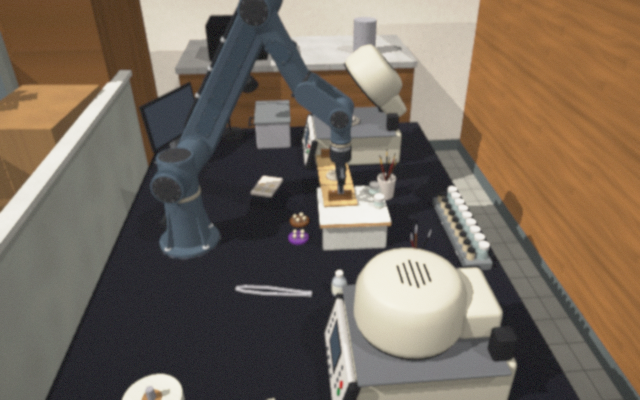

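The line is now within about 1 mm of the edge (line y ≈ 0.123, edge ≈ 0.124). The board is level and gripped, the tray is centred, and nothing else has moved.

```bash
python3 -c "
from station import manip
print(manip.sign_off())"
```

```text
the job is handed in; nothing more can be done
None
```

I slid the board about 187 mm towards the open (left) furnace, leaving its rear line about 1 mm short of the riser's edge by camera estimate, and handed the job in still holding it level by the right handle; no verdict was returned.

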